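# Vent the paint pot and take off its filler cap

### The job

Vent the pressure paint pot by pushing its yellow vent button fully down and letting it spring back up. Then take off the red filler cap: nobody knows whether its thread is left- or right-handed, so try turning it both ways until it comes loose, and lift it off. Finish while still holding the cap in the gripper, upright and still, about 10 cm straight above its neck, and leave the jars, cups, tin and brush around the pot where they stand.

Things in the scene. Friction and masses are not known exactly. Their poses are not given: they have to be found in the camera images.
- pot: Pressure paint pot, bolted down: blue tank 168 mm across, round aluminium lid 188 mm across, its flat top 120 mm above the table. Origin: on the table under the tank's axis; x points to the grey regulator block behind (72 mm square, 150 mm tall, centre 142 mm along x, 42 mm along y), z up. On the lid: filler neck 42 mm along +y of the axis, vent button 42 mm along -y.
- neck_top (a point): Centre of the top of the brass filler neck (41 mm across its ears, about 2 mm of side play in the cap, 24 mm tall above the lid) under the cap. Its quick thread may be right- or left-handed, unseen, and differs between pots. Wrong way: the cap stops hard after about 0.15 rad, still locked. Right way: it turns freely and level (does not climb); from 0.7 to 2.0 rad from its start it lifts straight off.
- cap: Red round ribbed filler cap, 54 mm across, 42 mm tall, about 100 g, white line along its x axis on top. Origin: centre of its lower rim, z up; closed, that is 4 mm above the lid and its top 166 mm above the table. The upper 22 mm is a solid round grip, the skirt below is hollow. While locked it has 2 mm of vertical play and then will not rise.
- vent_top (a point): Centre of the top face of the pot's yellow round vent button (28 mm across, in a black housing 44 mm across), pressed straight down; its top stands 22 mm above the lid when up. It is 84 mm from the cap's axis.
- vent (a joint): Travel of the vent button in m: 0 up, 0.006 fully down. Spring return; fully down takes about 4 N.
- green_jar: clear jar with green lid, 68 mm across, 110 mm tall, bystander; origin: centre of its underside.
- red_jar: small white jar with red lid, 56 mm across, 85 mm tall (not the pot's cap), bystander; origin: centre of its underside.
- violet_jar: violet jar with white lid, 60 mm across, 95 mm tall, bystander; origin: centre of its underside.
- orange_cup: open orange cup, 80 mm across, 75 mm tall, bystander; origin: centre of its underside.
- pink_mug: pink mug with handle, 76 mm across, 80 mm tall, bystander; origin: centre of its underside.
- brush: paint brush lying on the table, bystander; origin: middle of the brush.
- black_tin: dark tin with paper label, 72 mm across, 90 mm tall, bystander; origin: centre of its underside.
There are look-alikes about, which are no part of the job. There is more than one size of the cap; the job needs the middle-sized.

How it is judged (in metres and radians):
On the way, in this order (a step that is already met when the one before it is completed fails the run):
1. the vent button is fully down (value of joint vent above 0.005 m and z of cap in the frame of pot below 0.13 m), for 0.05 s.
2. the vent button has sprung back up, the cap still on (value of joint vent below 0.0015 m and z of cap in the frame of pot below 0.13 m), for 0.1 s.
3. the cap is turned loose on its neck (over 0.4 rad from where it was locked) before it rises (angle between the x axis of cap and the x axis of pot, either way round above 0.4 rad and z of cap in the frame of pot below 0.13 m), for 0.04 s.
At the end, for the whole second after the job is handed in: The gripper still holds the cap (over 2 N), upright within 0.4 rad and still, its lower rim 60 to 180 mm above where it sat and within 60 mm sideways of straight above the neck, touching nothing of the pot; the vent button is up (z of cap in the frame of pot between 0.184 and 0.304 m and horizontal distance between cap and neck_top below 0.06 m and angle between cap's own z axis and vertical below 0.4 rad and contact force between the fingers and cap above 2 N and contact force between cap and pot below 0.1 N and linear speed of cap below 0.03 m/s and value of joint vent below 0.0015 m); the arm keeps its last pose, push and grip.
It fails at once if a jar, cup, tin or the brush is moved more than 30 mm (distance of any of green_jar, red_jar, violet_jar, orange_cup, pink_mug, brush, black_tin from where it was at the start of the episode above 0.03 m).
It also fails if it takes over 58 s, if anything falls off the work surface, if the arm or the gripper's body presses on something with over 40 N, if the wrist force passes 120 N, or if a joint passes its speed limit or range.

### The arm

A 6-joint arm with a two-finger parallel gripper is mounted at the origin on the work surface. World frame = base frame: x ahead of the robot, y to its left, z up, the work surface at z = 0. Lengths are in m, angles in degrees, forces in N, time in s.
With the tool pointing down it reaches from about 0.375 to 0.75 m from the base axis. Payload 9 kg.
Tool frame: the origin (TCP) lies where the fingers leave the gripper's body, on its centre line; the fingertips stand 73 mm ahead of it and the grasp point (between the pads) lies 54 mm ahead of it (robot.tip_reach is the distance from the TCP to the fingertips, in m); z points along the fingers, y is the line along which they close (so a half turn about z gives the same grasp; the last joint's range is limited). The gripper opens to 85 mm and grips with 20 to 120 N. Pads are 22 mm wide; open, the fingers measure 114 mm over their backs; the gripper's body (76 mm by 85 mm) begins 54 mm behind the grasp point. The pads swing forward as they close: fully open they stand 13 mm farther back than shut.
Start: joints at [-12.473, 5.964, 5.575, 89.605, 0, 77.527], TCP at [0.6, 0, 0.304] pointing down, gripper open.
Joint ranges: [-171.21, 171.21], [-48.23, 106.86], [-62.78, 66.21], [-105.2, 120.99], [-86.42, 89.51], [-180, 180]. Speed limits (degrees/s): [127.2, 127.2, 147.25, 180, 180, 180].

### API

Orientations are given as [roll, pitch, yaw] about the fixed x, y, z axes, in that order (R = Rz(yaw) Ry(pitch) Rx(roll)).
In Python, from plant import robot gives the robot as it stands. Calls block until the motion is done:
- robot.move_pose(position, orientation): joint-space move of the TCP to a pose.
- robot.line_to(position, vel=0.15, rotation=None, guard=None): straight line of the TCP; rotation=None keeps the orientation; vel is the mean speed in m/s. With guard (N) it stops when the force on the tool has changed by that much, and returns True; else False.
- robot.goto_joints(angles): joint-space move.
- robot.set_gripper(opening): finger opening in m; the grip force is fixed at half the most; returns when the fingers have stopped.
- robot.pause(seconds).
- robot.ik(position, orientation): joint angles nearest the present ones, or None.
- robot.observe(): the state.
- robot.grab_frame(name): name is "scene" or "side" or "wrist"; returns the picture (480x640x3 uint8, blue, green, red); there is no depth.
- robot.get_calibration(name): a dict with "vertical_fov" (degrees; the focal length in pixels is half the picture's height over the tangent of half this angle, whatever the lens; pixels are square), "cx", "cy" (the principal point, pixels), "k1" (the pictures are not rectified: a ray, as slopes to the right and down, at radius r is drawn at 1 + k1 r^2 times it, then the intrinsics apply), "rvec" (rotation vector, rad) and "tvec" (3), from world to camera coordinates, as OpenCV has them. Camera axes: x right, y down, z forward; pixel columns grow to the right and rows downward; lengths in m; the calibration is good to about 2 mm. A picture is of the moment at which its call begins: read the wrist's pose just before it. get_calibration takes no time and is no camera call; for the wrist camera it gives the pose at the moment of the call.
A pose or a line that the arm cannot do raises robot.IKError and nothing moves.
- robot.job_done(): hands the job in; it is judged then, once.
The state is a dict: "time": time; "q": joint angles; "qvel": joint speeds; "joint_torque": joint torques, N m; "tool_pos": TCP position; "tcp_rot": TCP orientation; "ft_force": force on the tool from outside, world axes, zero at the start; "torque": the same for the moment, N m; "gripper_width": finger opening in m; "gripper_force": force on a finger pad.
Only numpy, scipy, OpenCV 4.12 (cv2) and the standard library are available. Lean on these libraries where they do the work, as an engineer would, in place of code of your own. Each camera call takes 0.05 s, during which the arm holds its last target. There are 200 camera calls.

## Working session

There is one attempt and no reset: what is moved stays moved. The work goes in short steps, each a Python script; the robot and the scene stay as the last script left them, time stands still between calls to the robot, and variables do not carry over. Pictures are saved under pics/ and viewed, at most 10 in all, crops included, and the job is handed in when it is done.

```bash
mkdir -p pics
python3 - <<'E'
from plant import robot
import cv2,numpy as np
for n in("scene","side"):
    f=robot.grab_frame(n); cv2.imwrite(f"pics/{n}0.png",f); print(n,robot.get_calibration(n))
print(robot.observe())
E
```

```text
scene {'vertical_fov': 42.69352086092137, 'cx': 322.62231285514554, 'cy': 236.28517102026524, 'k1': 0.034618652644542953, 'rvec': array([ 1.16471029,  2.4500975 , -0.87232147]), 'tvec': array([ 0.34058231, -0.25357548,  2.08501138])}
side {'vertical_fov': 56.864735207778594, 'cx': 311.80421678491723, 'cy': 240.41004310608446, 'k1': 0.0004709966064500013, 'rvec': array([ 0.5095026 , -2.54049333,  1.43303688]), 'tvec': array([0.49902757, 0.21340946, 1.24712816])}
{'time': 0.1, 'q': array([-1.24739335e+01,  5.99441028e+00,  5.53181301e+00,  8.96061197e+01,
       -1.01599646e-03,  7.75277761e+01]), 'qvel': array([-0.05930996, -0.13956185,  0.08822418,  0.07948722,  0.01451519,
       -0.07940824]), 'joint_torque': array([ 5.58294560e-03, -5.58208680e+01,  5.04719281e+01,  1.31238697e-02,
       -3.14059680e-04, -9.08449465e-05]), 'tool_pos': array([5.99777973e-01, 4.77345448e-05, 3.03210949e-01]), 'tcp_rot': array([-1.79932685e+02, -1.38485243e-02,  8.99982828e+01]), 'ft_force': array([0.49523534, 0.75512034, 0.31190959]), 'torque': array([ 0.01770096, -0.00419757, -0.02200726]), 'gripper_force': 0.0, 'gripper_width': 0.08528967609395686}
```

View pics/scene0.png

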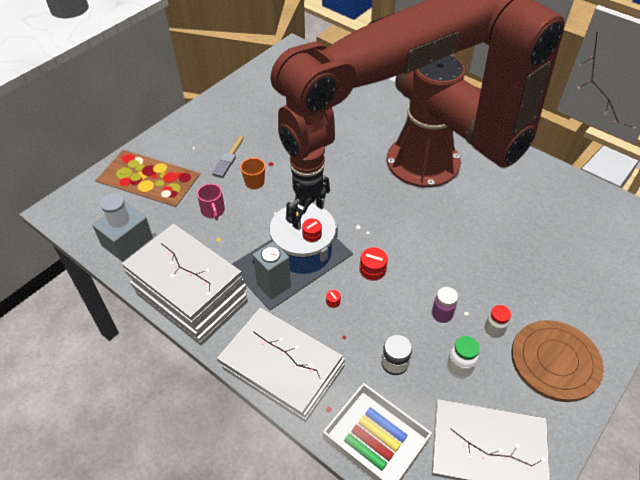

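View pics/side0.png

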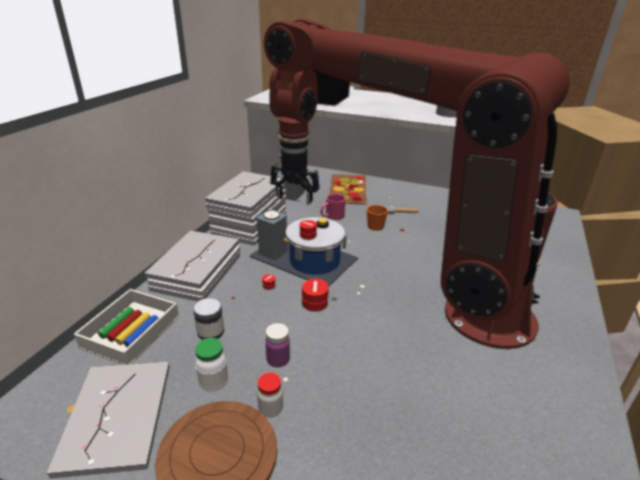

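The pot is in the middle of the table. Its cap is at scene (312,227) and side (308,228), and the yellow vent is at side (322,222), hidden by the gripper in the scene view. The grey regulator is at scene (271,270), on the far +x side. The large and small red caps lying on the table are decoys.

```bash
cat > h.py <<'E'
import cv2,numpy as np
def K(c):
    f=240/np.tan(np.radians(c["vertical_fov"])/2); return np.array([[f,0,c["cx"]],[0,f,c["cy"]],[0,0,1]])
def back(c,uv,z):
    n=cv2.undistortPoints(np.array([[uv]],float),K(c),np.zeros(5))[0,0]
    r=np.linalg.norm(n); s=r
    for _ in range(20): s=r/(1+c["k1"]*s*s)
    d=np.r_[n*(s/r if r else 1),1]
    R=cv2.Rodrigues(c["rvec"])[0]; o=-R.T@c["tvec"]; d=R.T@d
    return o+d*(z-o[2])/d[2]
def proj(c,P):
    p=cv2.projectPoints(np.array([P],float),c["rvec"],c["tvec"],K(c),np.array([c["k1"],0,0,0.]))[0]; return p[0,0]
def blobs(f,lo,hi,amin=15):
    h=cv2.cvtColor(f,cv2.COLOR_BGR2HSV); m=cv2.inRange(h,lo,hi)
    if lo[0]==0: m|=cv2.inRange(h,(172,lo[1],lo[2]),(180,255,255))
    n,l,s,c=cv2.connectedComponentsWithStats(m)
    return [(c[i].round(1),s[i].tolist()) for i in range(1,n) if s[i,4]>=amin]
RED=((0,150,60),(8,255,255)); YEL=((20,120,80),(35,255,255))
E
python3 - <<'E'
from h import *; from plant import robot
for n in("scene","side"):
    f=cv2.imread(f"pics/{n}0.png");c=robot.get_calibration(n)
    for nm,r in(("R",RED),("Y",YEL)):
        for b in blobs(f,*r):
            if 280<b[0][0]<340 and 205<b[0][1]<245: print(n,nm,b,back(c,b[0],.150 if nm=="R" else .142))
E
```

```text
scene R (array([311.5, 230.1]), [302, 219, 19, 23, 322]) [ 0.56720639 -0.01802015  0.15      ]
side R (array([308.2, 229.6]), [301, 221, 18, 18, 218]) [ 0.55631995 -0.00764611  0.15      ]
side Y (array([322.4, 220.9]), [319, 218, 8, 6, 37]) [ 0.54154086 -0.09007644  0.142     ]
```

Run:
```python
from h import *; from plant import robot
robot.move_pose([.552,-.05,.36],[180,0,90])
c=robot.get_calibration("wrist");f=robot.grab_frame("wrist");cv2.imwrite("pics/w1.png",f)
for nm,r in(("R",RED),("Y",YEL)):
    for b in blobs(f,*r,amin=200): print(nm,b,back(c,b[0],.166 if nm=="R" else .142))
print(robot.observe()["tool_pos"],robot.observe()["time"])
```

```text
R (array([237. ,  19.6]), [187, 0, 91, 47, 3008]) [0.50206511 0.08862547 0.166     ]
R (array([398.5,  23.5]), [376, 0, 47, 49, 1620]) [0.60537167 0.08625886 0.166     ]
R (array([341.9, 176.6]), [311, 146, 56, 73, 2230]) [ 0.57138773 -0.01160003  0.166     ]
R (array([308.3, 197.3]), [295, 166, 35, 55, 772]) [ 0.54666514 -0.0269905   0.166     ]
Y (array([310.1, 273.1]), [295, 257, 31, 33, 811]) [ 0.54727405 -0.09998367  0.142     ]
[ 0.55204362 -0.05002868  0.3595118 ] 0.6
```

View pics/w1.png

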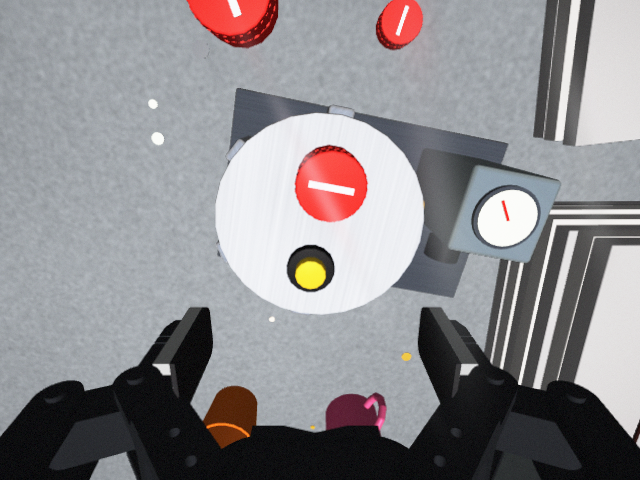

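Run:
```python
from h import *; from plant import robot
c=robot.get_calibration("wrist")
C=back(c,(331,187.3),.166);V=back(c,(310.3,273.5),.142)
a=back(c,(308,183),.166);b=back(c,(355,192),.166)
print(C,V,np.linalg.norm((C-V)[:2]),"line yaw",np.degrees(np.arctan2(*(b-a)[1::-1])),"pot yaw",np.degrees(np.arctan2(*(C-V)[1::-1]))-90)
print("lid",back(c,(320,213.5),.12), "edges",back(c,(216,213),.12),back(c,(424,213),.12))
R=cv2.Rodrigues(c["rvec"])[0];print("cam",-R.T@c["tvec"])
```

```text
[ 0.56321268 -0.01863467  0.166     ] [ 0.54724121 -0.09921618  0.142     ] 0.0821490517730692 line yaw -10.98200954858564 pot yaw -11.210880788179807
lid [ 0.55580201 -0.05115638  0.12      ] edges [ 0.46381158 -0.05064272  0.12      ] [ 0.64770509 -0.05081505  0.12      ]
cam [0.55162259 0.033606   0.43014667]
```

Run:
```python
from h import *; from plant import robot
c=robot.get_calibration("wrist");f=cv2.imread("pics/w1.png")
a=back(c,(320,113),.12);b=back(c,(320,314),.12);print(a,b,(a+b)/2)
u=back(c,(216,213),.12);v=back(c,(424,213),.12)
# disc-fit prediction of given guess
for P in([.5632,-.0186,.166],[.5472,-.0992,.142]): print(proj(c,P))
f2=robot.grab_frame("scene");cv2.imwrite("pics/s1.png",f2);cs=robot.get_calibration("scene")
for nm,r in(("R",RED),("Y",YEL)):
    for b in blobs(f2,*r):
        if 280<b[0][0]<340 and 205<b[0][1]<245: print(nm,b,back(cs,b[0],.15))
```

```text
[0.55550514 0.03295108 0.12      ] [ 0.55614661 -0.15261274  0.12      ] [ 0.55582588 -0.05983083  0.12      ]
[330.98341474 187.25338147]
[310.25259925 273.48307272]
R (array([311.5, 230.1]), [303, 219, 18, 23, 321]) [ 0.56720639 -0.01802015  0.15      ]
Y (array([293. , 214.4]), [288, 211, 11, 8, 73]) [ 0.55585395 -0.09535735  0.15      ]
```

Run:
```python
from h import *; from plant import robot
robot.set_gripper(0)
o=[180,0,78.9]
robot.move_pose([.5472,-.0998,.26],o)
z=float(robot.tip_reach)
robot.line_to([.5472,-.0998,.142+z+.006],vel=.1)
g=robot.line_to([.5472,-.0998,.142+z-.011],vel=.02,guard=12)
s=robot.observe();print(z,g,s["tool_pos"],s["ft_force"],s["time"],s["gripper_width"])
robot.pause(.2)
s=robot.observe();print(s["tool_pos"],s["ft_force"])
cv2.imwrite("pics/p.png",robot.grab_frame("side")[180:280,250:390])
robot.line_to([.5472,-.0998,.28],vel=.1)
robot.set_gripper(.085)
s=robot.observe();print(s["tool_pos"],s["ft_force"],s["time"])
```

```text
0.0726 True [ 0.54744857 -0.09993041  0.20862358] [-1.0334488  -0.07987083  5.61889628] 3.125 -0.00012076523550218871
[ 0.54745788 -0.0999428   0.20861418] [-0.98463897  0.85608315  7.2959015 ]
[ 0.54718845 -0.09979167  0.28001626] [-0.94833811  0.18539402 -0.3856875 ] 5.025
```

The tip stopped at z = 0.136 with 7 N, so the button went fully down. Next is the cap grasp and a careful trial turn.

Run:
```python
from h import *; from plant import robot
p=np.array([.5635,-.0186,.208]); y0=78.9
robot.move_pose([*p[:2],.27],[180,0,y0])
c=robot.get_calibration("wrist")
print(robot.line_to(p.tolist(),vel=.1,guard=15), robot.observe()["ft_force"])
robot.set_gripper(.03)
s=robot.observe();t0=s["torque"][2];print(s["ft_force"],t0,s["gripper_width"],s["gripper_force"])
def turn(sgn,maxdeg):
    for d in np.arange(3,maxdeg+1,3):
        robot.line_to(p.tolist(),vel=.05,rotation=[180,0,y0+sgn*d]); s=robot.observe()
        t=s["torque"][2]-t0; print(sgn*d,round(t,2),s["ft_force"].round(1))
        if abs(t)>1.0: return False
    return True
ok=turn(1,24)
print(ok,robot.observe()["time"])
if not ok:
    robot.line_to(p.tolist(),vel=.05,rotation=[180,0,y0]); print(turn(-1,24))
s=robot.observe();print(s["time"],s["gripper_width"],s["tcp_rot"])
cv2.imwrite("pics/w2.png",robot.grab_frame("wrist"))
```

```text
False [-0.1714419  -0.19729565  0.12069949]
[-1.96202757 -0.04579604  5.46539045] -0.01659240144761568 0.05248331922640556 63.1244138837792
3 0.07 [-0.6  0.8  5.8]
6 0.0 [-0.3  0.4  5.4]
9 0.01 [-0.8  0.3  5. ]
12 0.06 [-0.6 -1.6  5.5]
15 0.04 [-0.6 -1.7  4.7]
18 -0.03 [ 0.5 -0.3  5.5]
21 0.05 [ 0.9 -0.4  5.3]
24 0.04 [ 1.1 -0.9  5.4]
True 8.6167
8.6167 0.05251901491755647 [1.79893619e+02 6.36572570e-02 1.02922204e+02]
```

View pics/w2.png

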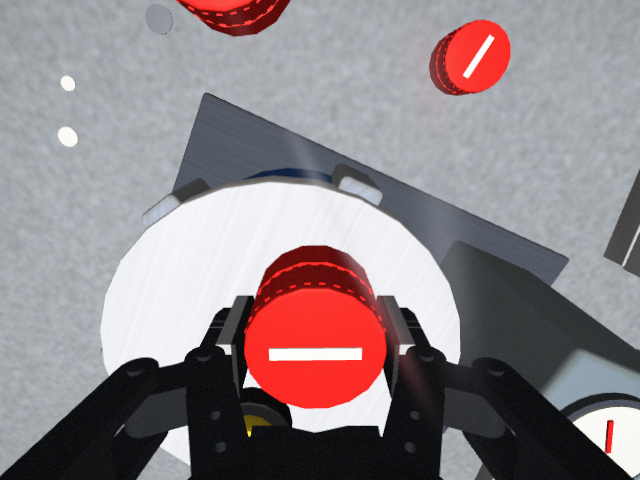

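The white line at (315,354) stays aligned with the fingers, and the cap turned 24° counter-clockwise with no resistance, so that is the loosening way. I'll turn it on to about 1.15 rad and lift.

Run:
```python
from h import *; from plant import robot
p=[.5635,-.0186,.208]; y=78.9
for d in(36,48,57,66):
    robot.line_to(p,vel=.05,rotation=[180,0,y+d]); s=robot.observe(); print(d,s["torque"][2].round(2),s["ft_force"].round(1))
robot.pause(.2)
g=robot.line_to([p[0],p[1],.223],vel=.03,guard=15); s=robot.observe(); print(g,s["tool_pos"],s["ft_force"])
if not g:
    g=robot.line_to([p[0],p[1],.314],vel=.05,guard=20); robot.pause(.5)
s=robot.observe();print(g,s["tool_pos"],s["ft_force"],s["gripper_width"],s["gripper_force"],s["time"])
a=robot.grab_frame("scene")[140:300,220:420];b=robot.grab_frame("side")[140:300,220:420]
cv2.imwrite("pics/e.png",cv2.resize(np.hstack([a,b]),(800,320)))
```

```text
36 -0.05 [ 1.3 -0.7  5.8]
48 0.05 [-0.1 -0.8  5.7]
57 0.06 [ 0.4 -1.3  5.9]
66 0.05 [ 0.5 -0.1  6. ]
False [ 0.56347656 -0.0186027   0.22292898] [-0.2068285  -0.70538528 -1.5045849 ]
False [ 0.56351587 -0.01860908  0.31402068] [-1.56219545  0.53442647 -1.5461017 ] 0.05213343290565595 62.80290544149466 13.3167
```

View pics/e.png

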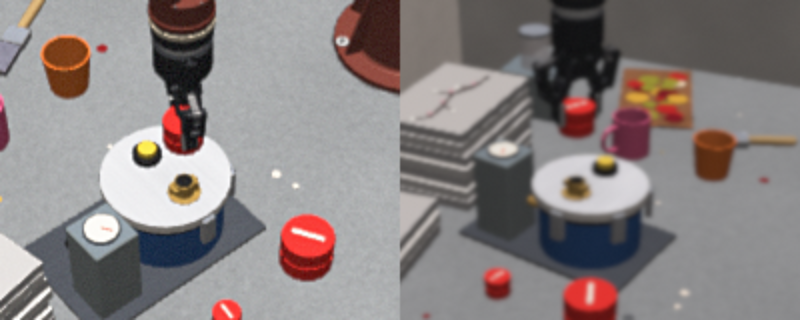

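The cap is held upright above the bare brass neck (crop (185,188) left, (577,187) right). The vent button is up and nothing around the pot was disturbed.

```bash
python3 -c "
from plant import robot
print(robot.job_done())"
```

```text
the job is handed in; nothing more can be done
None
```

The job is handed in, though it returned no verdict: I vented the pot, turned the cap loose counter-clockwise (the first way tried, so I never tried clockwise), and held it still about 10 cm above its neck, with the last picture showing nothing knocked over or moved.

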